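Start and screw home the cap of a water filter

TASK

The cartridge of the counter-top water filter has been changed: pick up its screw cap, put it on the filter's neck and screw it fully home (clockwise), then let go. Start the thread gently - if the cap comes up hard early it is crossed, so stop, ease it back until the pins drop into their starts, and only then screw it down; never force it. Leave the other things on the worktop where they are.

Things in the scene. Friction and masses are not known exactly. Their poses are not given: they have to be found in the camera images.
- cap: Grey plastic screw cap, 58 mm tall, 0.12 kg, loose, standing plug down at the start. From the bottom: plug 40 mm across, 28 mm long, its tip tapered over 6 mm to 30 mm; flange 62 mm across (28 to 31 mm up); fluted round grip 52 mm across (31 to 58 mm up). Four pins stick out of the plug at the cap's +x, +y, -x, -y. Origin: centre of the plug's tip; z up along the axis.
- cap_pins (a point): Point on the cap's axis at the height of the four pins' centres, 11.2 mm above the plug's tip. The pins are round, 5 mm thick, and reach 25.5 mm from the axis.
- cap_grip (a point): Middle of the cap's fluted grip, on its axis, 44.5 mm above the plug's tip: to be gripped from above, at any yaw, fingertips clear of the flange.
- filter: White round water filter, bolted to the worktop: foot 124 x 124 x 10 mm, pot 104 mm across, neck 67 mm across outside, rim 100 mm above the worktop; pipe fittings at its back (+x). Origin: centre of the foot's underside; z up. The thread sits on a rubber ring: against a stop it gives 1 rad per 4 N m. Over 40 N in all between cap and filter spoils it; 0.5 N m makes about 22 N.
- neck_rim (a point): Centre of the neck's mouth in the plane of its rim; z up. The mouth takes the plug (42 mm free between the thread segments, 55 mm bore). Inside are four equal thread segments with four openings between them, 90 degrees apart. Their angle is not measured and differs each time, whatever the filter's yaw.
- segment_tops (a point): On the neck's axis at the level tops of the thread segments, 5 mm below the rim. Pins resting there (crossed) hold the plug's tip 13.7 mm below the rim (up to 4 mm higher on a stop rib). Clockwise from above they soon hit ribs 4 mm tall: a hard stop. Anticlockwise, within 65 degrees, they reach the openings, 17 degrees wide for a pin, where a light push drops the cap 8 to 9.5 mm.
- cap_home (a point): Where the plug's tip is when the cap is home: on the neck's axis, 27 mm below the rim, flange 1 mm above the rim. From the openings (which end in a rib on the anticlockwise side) the pins run clockwise down under the segments, 4.1 mm per radian, with 1.5 mm of play up and down, for 53 to 70 degrees to the hard stop that is home.
- tin_b: Food tin, 57 mm across, 72 mm tall, bystander. Origin: centre of its underside.
- jar_b: Small glass jar with a pale lid, 62 mm across, 99 mm tall, bystander. Origin: centre of its underside.
- spice_b: Spice jar with a dark lid, 41 mm across, 105 mm tall, bystander. Origin: centre of its underside.
- tin_c: Wide food tin, 75 mm across, 58 mm tall, bystander. Origin: centre of its underside.
- mill_b: Wooden pepper mill, 58 mm across, 170 mm tall, bystander. Origin: centre of its underside.
Things that resemble listed ones, but are neither listed nor needed, are in the scene too. What is shaped like the cap but purple is not meant.

How it is judged:
By the outcome, as a careful person would: the job done as asked, in the order asked, and still so for the second after the job is handed in, with the robot touching nothing.
It also fails if it takes over 67 s, if anything falls off the work surface, if the arm or the gripper's body presses on something with over 40 N, if the wrist force passes 120 N, or if a joint passes its speed limit or range.

ROBOT

A 6-joint arm with a two-finger parallel gripper is mounted at the origin on a cart in front of the work surface, level with it; the furniture and walls round the work are solid. World frame = base frame: x ahead of the robot, y to its left, z up, the work surface at z = 0. Lengths are in m, angles in rad, forces in N, time in s.
With the tool pointing down it reaches from about 0.275 to 0.775 m from the base axis. Payload 14.6 kg.
Tool frame: the origin (TCP) lies at the very end of the fingers, on their centre line; the grasp point (between the pads) lies env.tcp_to_grasp behind it (env.tcp_to_grasp is the distance from the TCP to the grasp point, in m); z points along the fingers, y is the line along which they close (so a half turn about z gives the same grasp; the last joint's range is limited). The gripper opens to 85 mm and grips with 20 to 120 N. Pads are 22 mm wide; open, the fingers measure 114 mm over their backs; the gripper's body (76 mm by 85 mm) begins 54 mm behind the grasp point. The pads swing forward as they close: fully open they stand 13 mm farther back than shut.
Start: joints at [1.189, 0.263, -0.048, 1.259, 0, 1.415], TCP at [0.118, 0.512, 0.231] pointing down, gripper open.
Joint ranges: [-2.65, 2.65], [-0.89, 1.7], [-1.18, 1.37], [-2.13, 2.11], [-1.35, 1.29], [-3.14, 3.14]. Speed limits (rad/s): [1.89, 1.89, 2.57, 2.79, 3.14, 3.14].

INTERFACE

Orientations are given as [roll, pitch, yaw] about the fixed x, y, z axes, in that order (R = Rz(yaw) Ry(pitch) Rx(roll)).
In Python, from bench import telemetry, eyes, finish_job, env gives the robot as it stands.
- The arm moves only by the tool move_arm, never from a script. Its argument "steps" is a list that holds one entry, the list of rows, each a list of 7 numbers: the shift along the world's x, y, z scaled (see below), then the turn, a rotation vector about the world's x, y, z scaled (see below), then the opening, from 0 (shut) to 1 (fully open). A call has 1 to 20 rows; each row shifts and turns the commanded pose from where the row before left it; what a row does not reach is not made up. The controller multiplies each number of a shift by 0.03 m and each number of a turn by 0.12 rad. A row lasts 1/10 s, in which the tool goes at most 50 mm and 8.59 degrees, less where a joint would pass 70% of its speed; a pose out of reach is approached as far as the arm can. A call with a number of a shift or a turn outside -1 to 1 is refused whole. A call with a gripper value outside its range is refused whole. The fingers move at their own pace and stop on an object; the grip force is fixed at half the most. Time passes only in rows, so rows that do not move let the fingers close. It gives the time, the measured TCP pose, the force, the opening and the grip force at its end, in the units of the state.
- telemetry.state(): the state, without advancing time (a new reading comes with each control period).
- eyes.snapshot(name): name is "scene" or "top" or "wrist"; returns a dict with "img" (480x640x3 uint8, blue, green, red), "fovy" (degrees; the focal length in pixels is half the picture's height over the tangent of half this angle, whatever the lens; pixels are square), "cx", "cy" (the principal point, pixels), "extrinsics" (4x4, takes a point from camera to world coordinates); the wrist camera has in their place "tool_from_camera" (4x4, takes a point from camera to tool coordinates, whose origin is the TCP and whose axes are the flange's). Camera axes: x right, y down, z forward; pixel columns grow to the right and rows downward; lengths in m; the calibration is good to about 2 mm. The wrist camera is an equidistant fisheye: a pixel r from the principal point sees the ray r / f radians off the axis. A picture is of the moment at which its call begins: read the wrist's pose just before it. There is no depth.
- finish_job(): hands the job in; it is judged then, once.
The state is a dict: "time": time; "joint_pos": joint angles; "joint_velocities": joint speeds; "tau": joint torques, N m; "eef_pos": TCP position; "orientation": TCP orientation; "ft_force": force on the tool from outside, world axes, zero at the start; "moment": the same for the moment, N m; "opening": opening from 0.0 (shut) to 1.0 (fully open); "gripper_force": force on a finger pad.
Only numpy, scipy, OpenCV 4.12 (cv2) and the standard library are available. Lean on these libraries where they do the work, as an engineer would, in place of code of your own. Each camera call takes 0.05 s, during which the arm holds its last target. There are 200 camera calls.

## Working session

There is one attempt and no reset: what is moved stays moved. The work goes in short steps, Python scripts to look and compute and a tool call to move; the robot and the scene stay as the last step left them, time stands still between calls to the robot, and variables do not carry over. Pictures are saved under pics/ and viewed, at most 10 in all, crops included, and the job is handed in when it is done.

Besides the shell and the picture viewer there is one more tool, called after ">>>" as name(argument=value, ...), one argument or row to a line, values as JSON. move_arm: Moves the arm, as the interface text tells. Its arguments: {"type":"object","properties":{"steps":{"type":"array"}},"required":["steps"]}

```bash
mkdir -p pics; cat > h.py <<'E'
import numpy as np, cv2
from bench import telemetry, eyes, finish_job, env
def ray(s,u,v):
    f=240/np.tan(np.radians(s["fovy"])/2); T=np.array(s["extrinsics"])
    d=T[:3,:3]@np.array([(u-s["cx"])/f,(v-s["cy"])/f,1]); return T[:3,3],d
def onplane(s,u,v,z):
    o,d=ray(s,u,v); return o+d*(z-o[2])/d[2]
E
python3 - <<'E'
from h import *
for n in("scene","top"):
    s=eyes.snapshot(n); cv2.imwrite(f"pics/{n}0.png",s["img"]); print(n,s["fovy"],s["cx"],s["cy"],np.round(s["extrinsics"],3).tolist())
st=telemetry.state(); print(st, env.tcp_to_grasp)
E
```

```text
scene 49.6755072499126 325.56121086962906 245.21028548939162 [[0.756, -0.492, 0.432, -0.021], [-0.655, -0.572, 0.494, -0.725], [0.004, -0.656, -0.754, 1.126], [0.0, 0.0, 0.0, 1.0]]
top 50.56663236719503 327.38480812734764 235.1792760427162 [[0.001, -0.997, 0.073, 0.484], [-1.0, -0.001, -0.003, -0.061], [0.003, -0.073, -0.997, 1.23], [0.0, 0.0, 0.0, 1.0]]
{'time': 0.1, 'joint_pos': array([ 1.18870000e+00,  2.63484915e-01, -4.88392386e-02,  1.25939930e+00,
        5.10197678e-06,  1.41553028e+00]), 'joint_velocities': array([-5.70712959e-04, -9.87968977e-04,  2.71832120e-03, -8.50778973e-04,
        1.17698525e-05,  1.29850548e-03]), 'tau': array([ 3.10187126e-03, -6.38578391e+01,  3.85064900e+01,  1.00308680e-02,
       -1.29441960e-04,  1.11609205e-05]), 'eef_pos': array([0.11796682, 0.51133885, 0.23088066]), 'orientation': array([-3.14067747e+00, -1.48414602e-04,  2.91476230e+00]), 'ft_force': array([-0.42100453,  0.19615978, -0.57670325]), 'moment': array([-0.01118357,  0.04170952, -0.00256943]), 'gripper_force': 0.0, 'opening': 1.0005946671540578} 0.0187
```

View pics/scene0.png

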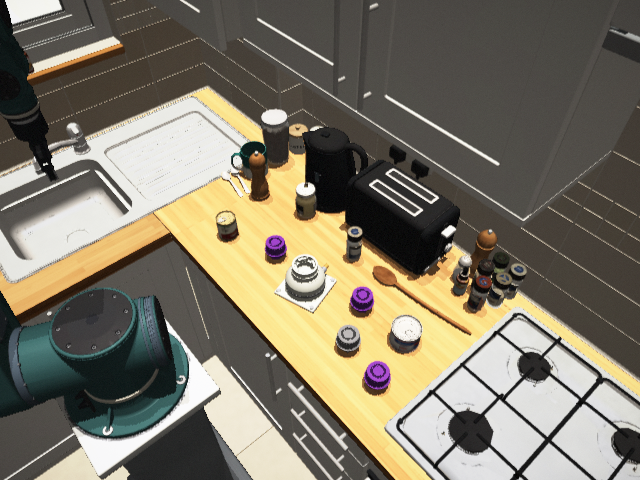

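View pics/top0.png

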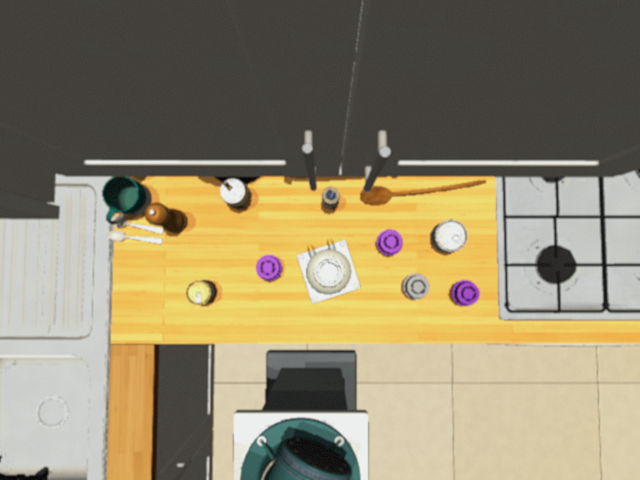

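The scene view shows the grey cap at about (348,339) and the filter neck at (305,265). In the top view they're at (416,287) and (328,271). The purple caps are decoys, and the arm is over the sink.

```bash
python3 - <<'E'
from h import *
S=eyes.snapshot("scene");T=eyes.snapshot("top")
for n,a,b,z in(("cap",(348,332),(416,286),.058),("neck",(306,264),(328,271),.1),("tin_c",(406,328),(450,235),.058),("purp1",(361,294),(390,241),.058),("purp2",(377,370),(465,292),.058),("purp3",(275,242),(268,267),.058),("spice",(354,232),(330,192),.105)):
    print(n,onplane(S,*a,z).round(3),onplane(T,*b,z).round(3))
cv2.imwrite("pics/c.png",np.hstack([cv2.resize(S["img"][230:390,250:410],(400,400),interpolation=2),cv2.resize(T["img"][220:320,380:480],(400,400),interpolation=2)]))
w=eyes.snapshot("wrist");print(w["fovy"],w["cx"],w["cy"],np.round(w["tool_from_camera"],4).tolist())
E
```

```text
cap [ 0.452 -0.268  0.058] [ 0.452 -0.268  0.058]
neck [ 0.488 -0.069  0.1  ] [ 0.486 -0.066  0.1  ]
tin_c [ 0.565 -0.351  0.058] [ 0.57  -0.348  0.058]
purp1 [ 0.552 -0.208  0.058] [ 0.556 -0.209  0.058]
purp2 [ 0.434 -0.384  0.058] [ 0.438 -0.381  0.058]
purp3 [0.493 0.073 0.058] [0.495 0.072 0.058]
spice [ 0.652 -0.071  0.105] [ 0.662 -0.07   0.105]
65.70646984690485 312.45730532634775 235.26806968694908 [[0.0006, -0.9634, -0.2682, 0.0692], [1.0, 0.0007, -0.0002, 0.0006], [0.0004, -0.2682, 0.9634, -0.1438], [0.0, 0.0, 0.0, 1.0]]
```

View pics/c.png

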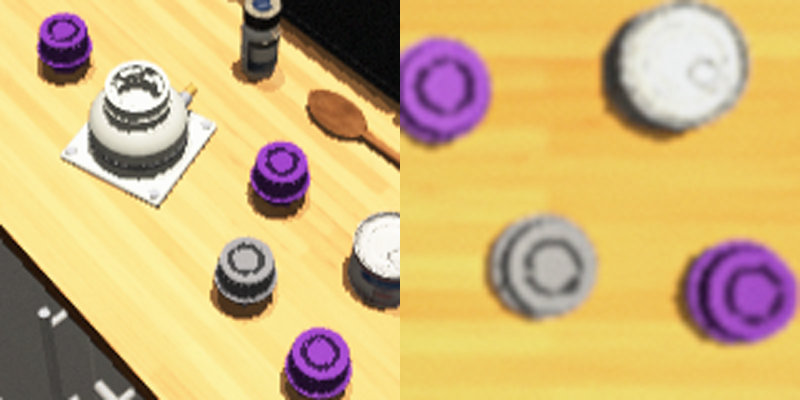

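The crop shows that only the cap at top view (416,287) is grey. Both views agree on the cap at (0.452,-0.268) and the neck at (0.487,-0.067). I'll hover over the neck first, since it's on the way, and take a closer look.

>>> move_arm(
  steps=[
    [[0.4, -0.6, 0.1, 0, 0, 0, 1], [0.6, -0.95, 0, 0, 0, 0, 1], [0.6, -0.95, 0, 0, 0, 0, 1], [0.6, -0.95, 0, 0, 0, 0, 1], [0.6, -0.95, 0, 0, 0, 0, 1], [0.6, -0.95, 0, 0, 0, 0, 1], [0.6, -0.95, 0, 0, 0, 0, 1], [0.6, -0.95, 0, 0, 0, 0, 1], [0.6, -0.95, 0, 0, 0, 0, 1], [0.6, -0.95, 0, 0, 0, 0, 1], [0.6, -0.95, 0, 0, 0, 0, 1], [0.6, -0.95, 0, 0, 0, 0, 1], [0.6, -0.95, 0, 0, 0, 0, 1], [0.6, -0.95, 0, 0, 0, 0, 1], [0.6, -0.95, 0, 0, 0, 0, 1], [0.6, -0.95, 0, 0, 0, 0, 1], [0.6, -0.95, 0, 0, 0, 0, 1], [0.6, -0.95, 0, 0, 0, 0, 1], [0.6, -0.95, 0, 0, 0, 0, 1], [0.6, -0.95, 0, 0, 0, 0, 1]],
  ],
)

```text
time: 2.25
eef_pos: [0.4726, -0.0493, 0.2342]
orientation: [3.142, 0.0, 2.915]
ft_force: [-0.1, 1.6, -0.1]
opening: 0.995
gripper_force: 0.0
```

>>> move_arm(
  steps=[
    [[0.5, -0.6, 0, 0, 0, 0, 1], [0, -0.1, 0, 0, 0, 0, 1], [0, 0, 0, 0, 0, 0, 1], [0, 0, 0, 0, 0, 0, 1], [0, 0, 0, 0, 0, 0, 1]],
  ],
)

```text
time: 2.75
eef_pos: [0.4866, -0.0682, 0.2345]
orientation: [3.142, 0.0, 2.916]
ft_force: [-0.0, 0.2, 0.2]
opening: 1.0
gripper_force: 0.0
```

```bash
cat >> h.py <<'E'
from scipy.spatial.transform import Rotation as Ro
def wsnap(name=None):
    st=telemetry.state(); s=eyes.snapshot("wrist")
    M=np.eye(4); M[:3,:3]=Ro.from_euler("xyz",st["orientation"]).as_matrix(); M[:3,3]=st["eef_pos"]
    s["W"]=M@np.array(s["tool_from_camera"]); s["f"]=240/np.tan(np.radians(s["fovy"])/2)
    if name: cv2.imwrite(name,s["img"])
    return s,st
def wplane(s,u,v,z):
    a=np.array([u-s["cx"],v-s["cy"]],float); r=np.hypot(*a)+1e-9; t=r/s["f"]
    d=s["W"][:3,:3]@np.r_[a/r*np.sin(t),np.cos(t)]; o=s["W"][:3,3]
    return o+d*(z-o[2])/d[2]
E
python3 - <<'E'
from h import *
s,st=wsnap("pics/w1.png"); print(st["time"],st["eef_pos"],st["orientation"],st["joint_pos"].round(2),st["ft_force"].round(2))
E
```

```text
2.75 [ 0.48659778 -0.06815398  0.2344856 ] [3.14151357e+00 1.54179971e-04 2.91567073e+00] [-0.31  0.2  -0.12  1.25  0.   -0.08] [-0.04  0.17  0.24]
```

View pics/w1.png

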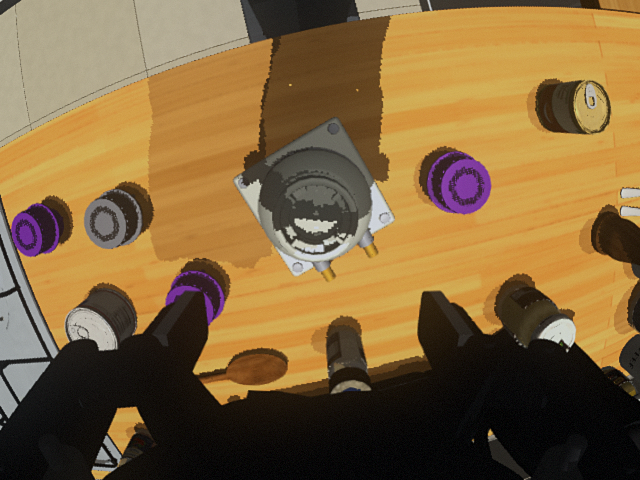

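The wrist view shows the neck at about (318,212) and the grey cap at about (115,215). I'll brighten and enlarge the neck and check the cap's projected position.

```bash
python3 - <<'E'
from h import *
s,st=wsnap()
c=s["img"][160:270,260:380]; c=np.clip(255*(c/255.)**0.5,0,255).astype(np.uint8)
cv2.imwrite("pics/w1c.png",cv2.resize(c,None,fx=5,fy=5,interpolation=cv2.INTER_CUBIC))
def proj(P):
    p=np.linalg.inv(s["W"])@np.r_[P,1]; r=np.hypot(p[0],p[1]); t=np.arctan2(r,p[2]); return np.array([s["cx"],s["cy"]])+p[:2]/r*t*s["f"]
print(proj([.487,-.067,.1]),proj([.487+.0335,-.067,.1]),proj([.487,-.067+.0335,.1]))
print(wplane(s,104,222,.058))
E
```

```text
[313.39799179 224.87478419] [322.75811089 264.68153801] [355.79964591 215.50153341]
[ 0.44689352 -0.2706597   0.058     ]
```

View pics/w1c.png

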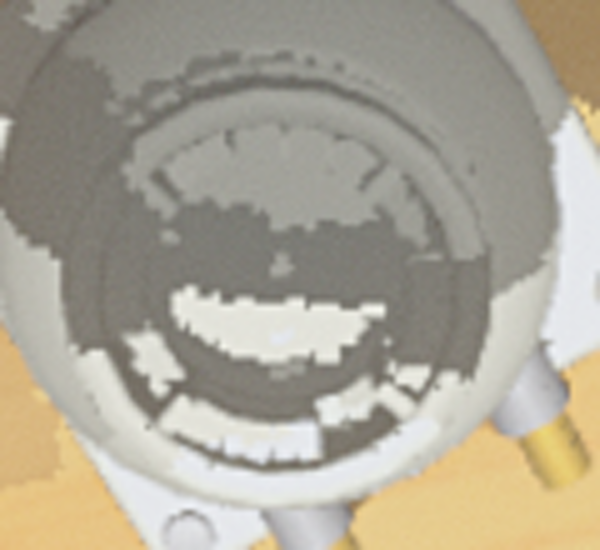

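The neck's outer circle is centred at about (278,295) in the crop, which is wrist pixel (315.6,219). That's within 5 mm of the estimate, and the cap shows a similar offset. I'll hover over the cap in the same way, so the camera bias cancels.

>>> move_arm(
  steps=[
    [[-0.1, -0.5, 0, 0, 0, 0, 1], [-0.15, -0.9, -0.2, 0, 0, 0, 1], [-0.15, -0.9, -0.2, 0, 0, 0, 1], [-0.15, -0.9, -0.2, 0, 0, 0, 1], [-0.15, -0.9, -0.2, 0, 0, 0, 1], [-0.15, -0.9, -0.2, 0, 0, 0, 1], [-0.15, -0.9, -0.2, 0, 0, 0, 1], [-0.2, -0.8, -0.2, 0, 0, 0, 1], [0, 0, 0, 0, 0, 0, 1], [0, 0, 0, 0, 0, 0, 1], [0, 0, 0, 0, 0, 0, 1]],
  ],
)

```text
time: 3.95
eef_pos: [0.4512, -0.2691, 0.1926]
orientation: [-3.142, 0.0, 2.916]
ft_force: [-0.3, 0.4, -0.5]
opening: 0.998
gripper_force: 0.0
```

```bash
python3 - <<'E'
from h import *
s,st=wsnap(); print(st["eef_pos"],st["joint_pos"].round(2))
c=s["img"][160:270,260:380]; c=np.clip(255*(c/255.)**0.5,0,255).astype(np.uint8)
cv2.imwrite("pics/w2c.png",cv2.resize(c,None,fx=5,fy=5,interpolation=cv2.INTER_CUBIC))
hsv=cv2.cvtColor(s["img"],cv2.COLOR_BGR2HSV); m=((hsv[...,1]<60)&(hsv[...,2]>50)).astype(np.uint8)
n,l,q,ce=cv2.connectedComponentsWithStats(m)
for i in range(1,n):
    if q[i,4]>300: print(q[i],ce[i].round(1), wplane(s,*ce[i],.058).round(4))
E
```

```text
[ 0.4512371  -0.26912672  0.19260052] [-0.69  0.28 -0.13  1.16  0.   -0.47]
[    0     0   332   168 32257] [130.5  55.3] [ 0.2812 -0.3791  0.058 ]
[ 423    0  217   34 4847] [521.3  12.7] [ 0.3105 -0.0575  0.058 ]
[  445   120   158   158 14555] [526.5 203.7] [ 0.4731 -0.0856  0.058 ]
[ 291  178   53   36 1013] [317.5 196.2] [ 0.4305 -0.2599  0.058 ]
[   0  181  147  154 3868] [ 86.9 238.5] [ 0.4175 -0.4674  0.058 ]
[273 206  59  48 697] [298.3 239.5] [ 0.4604 -0.282   0.058 ]
[   9  210  109  106 6947] [ 64.4 262.8] [ 0.4336 -0.5048  0.058 ]
[   0  238   22   91 1308] [  7.8 290. ] [ 0.4458 -0.6069  0.058 ]
[  74  309   57   42 1436] [103.9 330.7] [ 0.5082 -0.4902  0.058 ]
[ 215  329   81   65 4099] [254.7 360.9] [ 0.5629 -0.3478  0.058 ]
[   3  330   52   57 1359] [ 28.1 355.1] [ 0.5267 -0.6251  0.058 ]
[  0 341  28  52 749] [  9.1 374.8] [ 0.5531 -0.6886  0.058 ]
[  0 395  24  33 443] [  8. 407.] [ 0.6072 -0.7404  0.058 ]
[ 105  406   51   48 1432] [129.7 429.5] [ 0.6385 -0.527   0.058 ]
```

View pics/w2c.png

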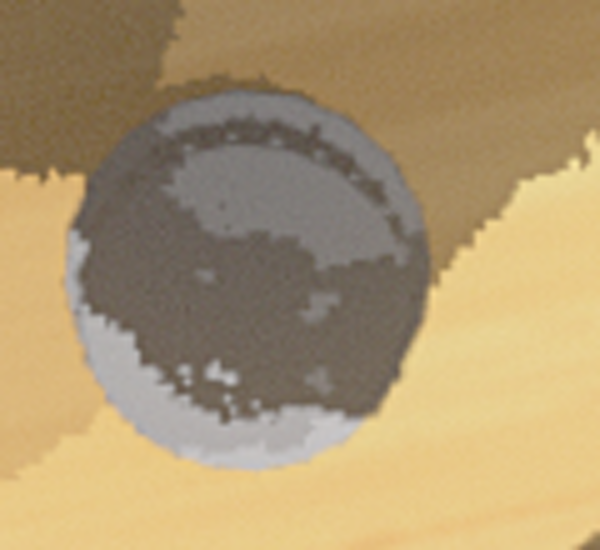

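The cap's flange circle is centred at (248,278) in the crop, which is wrist pixel (309.6,215.6).

```bash
python3 - <<'E'
from h import *
s,st=wsnap(); print(wplane(s,309.6,215.6,.0295))
s["W"]=s["W"].copy(); s["W"][:3,3]+=np.array([.48660,-.06815,.23449])-st["eef_pos"]; print(wplane(s,315.6,219,.1), wplane(s,315.6,220.5,.1))
E
```

```text
[ 0.45003577 -0.27074256  0.0295    ]
[ 0.48277877 -0.0642628   0.1       ] [ 0.48393421 -0.06452492  0.1       ]
```

Cap at about (0.451,-0.270), right under the tool. I'll descend and grip once to centre it in y. After that I'll regrip turned 90° to centre it in x.

>>> move_arm(
  steps=[
    [[0, -0.05, -0.7, 0, 0, 0, 1], [0, 0, -0.9, 0, 0, 0, 1], [0, 0, -0.9, 0, 0, 0, 1], [0, 0, -0.9, 0, 0, 0, 1], [0, 0, -0.9, 0, 0, 0, 1], [0, 0, -0.7, 0, 0, 0, 1], [0, 0, -0.4, 0, 0, 0, 1], [0, 0, 0, 0, 0, 0, 1], [0, 0, 0, 0, 0, 0, 0.66], [0, 0, 0, 0, 0, 0, 0.4], [0, 0, 0, 0, 0, 0, 0.4], [0, 0, 0, 0, 0, 0, 0.4], [0, 0, 0, 0, 0, 0, 0.4], [0, 0, 0, 0, 0, 0, 0.4]],
  ],
)

```text
time: 5.45
eef_pos: [0.4517, -0.2717, 0.0315]
orientation: [-3.141, 0.002, 2.915]
ft_force: [-1.0, 1.4, 9.2]
opening: 0.589
gripper_force: 60.6
```

>>> move_arm(
  steps=[
    [[0, 0, 0, 0, 0, 0, 0.85], [0, 0, 0.05, 0, 0, 0, 0.9], [0, 0, 0.05, 0, 0, 0, 0.9], [0, 0, 0, 0, 0, -0.6, 0.9], [0, 0, 0, 0, 0, -1, 0.9], [0, 0, 0, 0, 0, -1, 0.9], [0, 0, 0, 0, 0, -1, 0.9], [0, 0, 0, 0, 0, -1, 0.9], [0, 0, 0, 0, 0, -1, 0.9], [0, 0, 0, 0, 0, -1, 0.9], [0, 0, 0, 0, 0, -1, 0.9], [0, 0, 0, 0, 0, -1, 0.9], [0, 0, 0, 0, 0, -1, 0.9], [0, 0, 0, 0, 0, -1, 0.9], [0, 0, 0, 0, 0, -1, 0.9], [0, 0, 0, 0, 0, -1, 0.9], [0, 0, 0, 0, 0, -0.5, 0.9], [0, 0, 0, 0, 0, 0, 0.9], [0, 0, 0, 0, 0, 0, 0.9]],
  ],
)

```text
time: 7.35
eef_pos: [0.4511, -0.2715, 0.0334]
orientation: [3.142, 0.0, 1.345]
ft_force: [-0.1, 0.6, 0.2]
opening: 0.9
gripper_force: 0.0
```

>>> move_arm(
  steps=[
    [[0, 0, 0, 0, 0, 0, 0.66], [0, 0, 0, 0, 0, 0, 0.4], [0, 0, 0, 0, 0, 0, 0.4], [0, 0, 0, 0, 0, 0, 0.4], [0, 0, 0, 0, 0, 0, 0.4], [0, 0, 0, 0, 0, 0, 0.4]],
  ],
)

```text
time: 7.95
eef_pos: [0.451, -0.2715, 0.0337]
orientation: [3.141, 0.0, 1.343]
ft_force: [-2.7, 1.3, 7.1]
opening: 0.584
gripper_force: 60.7
```

Gripped and centred. Lifting and carrying to about 20 mm above the rim at (0.4845,-0.0655).

>>> move_arm(
  steps=[
    [[0, 0, 0.4, 0, 0, 0, 0.4], [0, 0, 0.8, 0, 0, 0, 0.4], [0, 0, 0.9, 0, 0, 0, 0.4], [0, 0, 0.9, 0, 0, 0, 0.4], [0, 0, 0.9, 0, 0, 0, 0.4], [0.06, 0.4, 0.4, 0, 0, 0, 0.4], [0.14, 0.8, 0, 0, 0, 0, 0.4], [0.14, 0.8, 0, 0, 0, 0, 0.4], [0.14, 0.9, 0, 0, 0, 0, 0.4], [0.14, 0.9, 0, 0, 0, 0, 0.4], [0.14, 0.9, 0, 0, 0, 0, 0.4], [0.14, 0.9, 0, 0, 0, 0, 0.4], [0.14, 0.8, 0, 0, 0, 0, 0.4], [0.08, 0.37, 0, 0, 0, 0, 0.4], [0, 0, 0, 0, 0, 0, 0.4], [0, 0, 0, 0, 0, 0, 0.4], [0, 0, 0, 0, 0, 0, 0.4]],
  ],
)

```text
time: 9.65
eef_pos: [0.4845, -0.069, 0.1621]
orientation: [-3.141, 0.0, 1.342]
ft_force: [0.3, -0.3, -1.0]
opening: 0.581
gripper_force: 62.3
```

```bash
python3 - <<'E'
from h import *
s,st=wsnap(); print(st["time"],st["eef_pos"],st["joint_pos"].round(2),st["ft_force"].round(2),st["moment"].round(3),st["opening"])
S=eyes.snapshot("scene");T=eyes.snapshot("top")
cv2.imwrite("pics/d.png",np.hstack([cv2.resize(S["img"][215:315,255:355],(400,400),interpolation=2),s["img"][80:480,120:520]]))
E
```

```text
9.65 [ 0.48452047 -0.06904351  0.1620975 ] [-0.31  0.24 -0.28  1.06 -0.    1.49] [ 0.29 -0.32 -0.96] [-0.003 -0.    -0.008] 0.5809602366579187
```

View pics/d.png

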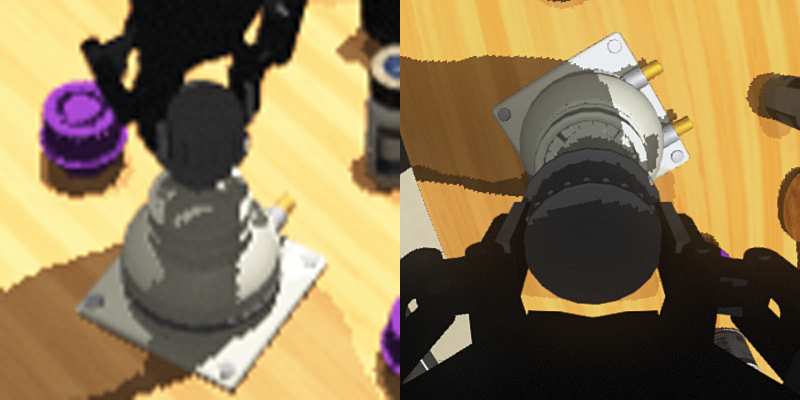

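The filter's foot bolts show clearly, at wrist pixels (334,127), (223,195) and (397,237), and scene pixels (278.8,290), (332.5,280) and (311,308). Opposite bolts give me its centre.

```bash
python3 - <<'E'
from h import *
s,st=wsnap(); S=eyes.snapshot("scene");T=eyes.snapshot("top")
p=[wplane(s,*q,.012) for q in((334,127),(223,195),(397,237))]; print("wrist",(p[1]+p[2])/2,[np.linalg.norm(p[0]-p[i]) for i in(1,2)])
p=[onplane(S,*q,.012) for q in((278.8,290),(332.5,280),(311,308))]; print("scene",(p[0]+p[1])/2,[np.linalg.norm(p[2]-p[i]) for i in(0,1)])
# top: foot by near-white mask outline
t=cv2.imread("pics/top0.png"); h=cv2.cvtColor(t,cv2.COLOR_BGR2HSV); m=((h[...,1]<70)).astype(np.uint8)[230:310,285:370]
n,l,q,c=cv2.connectedComponentsWithStats(m); i=1+q[1:,4].argmax(); r=cv2.minAreaRect(np.argwhere(l==i)[:,::-1].astype(np.float32)); print(r, onplane(T,r[0][0]+285,r[0][1]+230,.01))
sc=cv2.imread("pics/scene0.png"); g=cv2.cvtColor(sc,cv2.COLOR_BGR2HSV); 
E
```

```text
wrist [ 0.48292935 -0.06573637  0.012     ] [np.float64(0.10460666736695473), np.float64(0.10429954568721007)]
scene [ 0.48527545 -0.06773303  0.012     ] [np.float64(0.10337892103318765), np.float64(0.10652374071477747)]
((43.203922271728516, 41.074745178222656), (51.545188903808594, 51.39280319213867), 72.25532531738281) [ 0.48608349 -0.06660942  0.01      ]
```

The three views agree: centre (0.4845,-0.0665). Correcting y and descending to just inside the rim.

>>> move_arm(
  steps=[
    [[0, 0.08, 0, 0, 0, 0, 0.4], [0, 0, -0.3, 0, 0, 0, 0.4], [0, 0, -0.3, 0, 0, 0, 0.4], [0, 0, -0.3, 0, 0, 0, 0.4], [0, 0, -0.1, 0, 0, 0, 0.4], [0, 0, -0.1, 0, 0, 0, 0.4], [0, 0, -0.1, 0, 0, 0, 0.4], [0, 0, 0, 0, 0, 0, 0.4]],
  ],
)

```text
time: 10.75
eef_pos: [0.4846, -0.0659, 0.1261]
orientation: [-3.141, -0.0, 1.343]
ft_force: [0.3, -1.0, -0.6]
opening: 0.581
gripper_force: 62.3
```

>>> move_arm(
  steps=[
    [[0, 0, -0.04, 0, 0, 0, 0.4], [0, 0, -0.04, 0, 0, 0, 0.4], [0, 0, -0.04, 0, 0, 0, 0.4], [0, 0, -0.03, 0, 0, 0, 0.4], [0, 0, 0, 0, 0, 0, 0.4]],
  ],
)

```text
time: 11.25
eef_pos: [0.4851, -0.0659, 0.1219]
orientation: [3.141, -0.001, 1.343]
ft_force: [2.9, 2.1, -1.9]
opening: 0.58
gripper_force: 62.4
```

>>> move_arm(
  steps=[
    [[0.03, 0.02, -0.03, 0, 0, 0, 0.4], [0, 0, -0.03, 0, 0, 0, 0.4], [0, 0, 0, 0, 0, 0, 0.4]],
  ],
)

```text
time: 11.55
eef_pos: [0.4855, -0.0654, 0.1199]
orientation: [-3.142, 0.0, 1.343]
ft_force: [0.5, -0.1, 1.0]
opening: 0.583
gripper_force: 62.6
```

>>> move_arm(
  steps=[
    [[0, 0, -0.03, 0, 0, 0, 0.4], [0, 0, 0, 0, 0, 0, 0.4]],
  ],
)

```text
time: 11.75
eef_pos: [0.4856, -0.0654, 0.1195]
orientation: [3.141, 0.0, 1.343]
ft_force: [-1.7, 1.6, 9.4]
opening: 0.582
gripper_force: 63.6
```

>>> move_arm(
  steps=[
    [[0, 0, -0.03, 0, 0, 0, 0.4], [0, 0, 0, 0, 0, 0, 0.4]],
  ],
)

```text
time: 11.95
eef_pos: [0.4857, -0.0655, 0.1191]
orientation: [3.141, 0.0, 1.343]
ft_force: [-4.0, 1.4, 18.5]
opening: 0.584
gripper_force: 64.6
```

Contact at TCP z≈0.1198, which matches pins resting on the segment tops (crossed). I'll ease the push to about 6 N and turn anticlockwise in small steps, watching for the drop.

>>> move_arm(
  steps=[
    [[0.02, 0, 0.03, 0, 0, 0, 0.4], [0, 0, 0, 0, 0, 0.3, 0.4], [0, 0, 0, 0, 0, 0.4, 0.4], [0, 0, 0, 0, 0, 0.4, 0.4], [0, 0, 0, 0, 0, 0, 0.4]],
  ],
)

```text
time: 12.45
eef_pos: [0.4864, -0.0658, 0.1196]
orientation: [3.141, 0.001, 1.476]
ft_force: [-1.2, -2.0, 8.3]
opening: 0.586
gripper_force: 63.3
```

```bash
cat > st.py <<'E'
from h import *
s=telemetry.state(); print(s["time"],s["eef_pos"].round(5),s["orientation"].round(4),s["ft_force"].round(2),s["moment"].round(3),s["opening"].round(3),s["joint_pos"][5].round(3))
E
python3 st.py
```

```text
Traceback (most recent call last):
  File "st.py", line 2, in <module>
    s=telemetry.state(); print(s["time"],s["eef_pos"].round(5),s["orientation"].round(4),s["ft_force"].round(2),s["moment"].round(3),s["opening"].round(3),s["joint_pos"][5].round(3))
                                                                                                                                     ^^^^^^^^^^^^^^^^^^
AttributeError: 'float' object has no attribute 'round'
```

>>> move_arm(
  steps=[
    [[0, 0, 0, 0, 0, 0.4, 0.4], [0, 0, 0, 0, 0, 0.4, 0.4], [0, 0, 0, 0, 0, 0.3, 0.4], [0, 0, 0, 0, 0, 0, 0.4]],
  ],
)

```text
time: 12.85
eef_pos: [0.486, -0.0659, 0.1195]
orientation: [-3.141, 0.001, 1.607]
ft_force: [-3.8, -2.5, 9.4]
opening: 0.583
gripper_force: 63.4
```

```bash
sed -i 's/s\["opening"\].round(3)/s["opening"]/' st.py; python3 st.py
```

```text
12.85 [ 0.48595 -0.06587  0.11946] [-3.1414e+00  1.3000e-03  1.6075e+00] [-3.82 -2.5   9.42] [-0.56   0.636 -0.116] 0.5830668729688825 1.234
```

>>> move_arm(
  steps=[
    [[-0.02, 0, 0, 0, 0, 0.4, 0.4], [0, 0, 0, 0, 0, 0.4, 0.4], [0, 0, 0, 0, 0, 0.3, 0.4], [0, 0, 0, 0, 0, 0, 0.4]],
  ],
)

```text
time: 13.25
eef_pos: [0.4857, -0.0658, 0.1195]
orientation: [3.141, 0.001, 1.74]
ft_force: [-1.9, -1.5, 8.7]
opening: 0.58
gripper_force: 63.3
```

>>> move_arm(
  steps=[
    [[0, 0, 0, 0, 0, 0.4, 0.4], [0, 0, 0, 0, 0, 0.4, 0.4], [0, 0, 0, 0, 0, 0.3, 0.4], [0, 0, 0, 0, 0, 0, 0.4]],
  ],
)

```text
time: 13.65
eef_pos: [0.4857, -0.0659, 0.1195]
orientation: [3.142, 0.001, 1.872]
ft_force: [-2.0, -1.5, 9.2]
opening: 0.584
gripper_force: 63.3
```

```bash
python3 st.py
```

```text
13.65 [ 0.48565 -0.06586  0.1195 ] [3.1415e+00 1.3000e-03 1.8715e+00] [-2.   -1.45  9.18] [-0.486  0.269 -0.158] 0.5841627310211808 0.969
```

>>> move_arm(
  steps=[
    [[0, 0, 0, 0, 0, 0.4, 0.4], [0, 0, 0, 0, 0, 0.4, 0.4], [0, 0, 0, 0, 0, 0.3, 0.4], [0, 0, 0, 0, 0, 0, 0.4]],
  ],
)

```text
time: 14.05
eef_pos: [0.4854, -0.0657, 0.1195]
orientation: [-3.141, 0.001, 2.004]
ft_force: [-3.6, -1.3, 8.8]
opening: 0.584
gripper_force: 63.3
```

>>> move_arm(
  steps=[
    [[0, 0, 0, 0, 0, 0.4, 0.4], [0, 0, 0, 0, 0, 0.4, 0.4], [0, 0, 0, 0, 0, 0.3, 0.4], [0, 0, 0, 0, 0, 0, 0.4]],
  ],
)

```text
time: 14.45
eef_pos: [0.4854, -0.0657, 0.1195]
orientation: [-3.141, 0.001, 2.136]
ft_force: [-3.9, -1.0, 9.0]
opening: 0.583
gripper_force: 63.3
```

>>> move_arm(
  steps=[
    [[0, 0, 0, 0, 0, 0.4, 0.4], [0, 0, 0, 0, 0, 0.4, 0.4], [0, 0, 0, 0, 0, 0.3, 0.4], [0, 0, 0, 0, 0, 0, 0.4]],
  ],
)

```text
time: 14.85
eef_pos: [0.4853, -0.0652, 0.119]
orientation: [-3.141, -0.001, 2.267]
ft_force: [0.7, 2.0, -0.2]
opening: 0.588
gripper_force: 62.5
```

```bash
python3 st.py
```

```text
14.85 [ 0.48528 -0.06524  0.11896] [-3.1415e+00 -6.0000e-04  2.2672e+00] [ 0.66  2.   -0.21] [0.421 0.026 0.006] 0.5880272991159032 0.574
```

The push went to zero, so the pins are over the openings. Lowering gently.

>>> move_arm(
  steps=[
    [[0, 0, -0.04, 0, 0, 0, 0.4], [0, 0, -0.04, 0, 0, 0, 0.4], [0, 0, 0, 0, 0, 0, 0.4]],
  ],
)

```text
time: 15.15
eef_pos: [0.4852, -0.065, 0.1163]
orientation: [-3.141, -0.001, 2.266]
ft_force: [-0.5, 4.2, -1.2]
opening: 0.584
gripper_force: 62.4
```

```bash
python3 st.py
```

```text
15.15 [ 0.48521 -0.06501  0.11629] [-3.1415e+00 -1.1000e-03  2.2665e+00] [-0.46  4.2  -1.23] [0.753 0.188 0.13 ] 0.5838679200361254 0.575
```

>>> move_arm(
  steps=[
    [[0, 0.02, -0.05, 0, 0, 0, 0.4], [0, 0, -0.05, 0, 0, 0, 0.4], [0, 0, -0.04, 0, 0, 0, 0.4], [0, 0, 0, 0, 0, 0, 0.4]],
  ],
)

```text
time: 15.55
eef_pos: [0.4856, -0.0648, 0.1122]
orientation: [-3.141, -0.0, 2.267]
ft_force: [-0.3, 0.3, -2.0]
opening: 0.585
gripper_force: 62.3
```

```bash
python3 st.py
```

```text
15.55 [ 0.48558 -0.06484  0.11219] [-3.1413 -0.      2.2666] [-0.27  0.25 -1.97] [-0.025  0.026 -0.054] 0.5851096106557075 0.576
```

>>> move_arm(
  steps=[
    [[0, 0, -0.03, 0, 0, 0, 0.4], [0, 0, 0, 0, 0, 0, 0.4]],
  ],
)

```text
time: 15.75
eef_pos: [0.4856, -0.0648, 0.1115]
orientation: [-3.142, 0.0, 2.267]
ft_force: [0.2, 0.6, -0.9]
opening: 0.585
gripper_force: 62.3
```

>>> move_arm(
  steps=[
    [[0, 0, -0.02, 0, 0, 0, 0.4], [0, 0, 0, 0, 0, 0, 0.4]],
  ],
)

```text
time: 15.95
eef_pos: [0.4856, -0.0648, 0.111]
orientation: [-3.142, 0.0, 2.267]
ft_force: [-1.0, 1.2, -1.4]
opening: 0.582
gripper_force: 62.3
```

Dropped 8.8 mm, so the pins are in their starts. Now I'll turn clockwise, following the pitch down (4.1 mm/rad).

>>> move_arm(
  steps=[
    [[0, 0, -0.007, 0, 0, -0.4, 0.4], [0, 0, -0.007, 0, 0, -0.4, 0.4], [0, 0, -0.007, 0, 0, -0.4, 0.4], [0, 0, 0, 0, 0, 0, 0.4]],
  ],
)

```text
time: 16.35
eef_pos: [0.4856, -0.0648, 0.1104]
orientation: [3.142, 0.0, 2.122]
ft_force: [0.9, -0.1, -1.8]
opening: 0.581
gripper_force: 62.3
```

```bash
python3 st.py
```

```text
16.35 [ 0.48558 -0.06475  0.11036] [3.1416e+00 1.0000e-04 2.1220e+00] [ 0.89 -0.12 -1.82] [-0.017  0.013  0.027] 0.580966889424257 0.72
```

>>> move_arm(
  steps=[
    [[0, 0, -0.007, 0, 0, -0.4, 0.4], [0, 0, -0.007, 0, 0, -0.4, 0.4], [0, 0, -0.007, 0, 0, -0.4, 0.4], [0, 0, 0, 0, 0, 0, 0.4]],
  ],
)

```text
time: 16.75
eef_pos: [0.4855, -0.0647, 0.1097]
orientation: [3.142, 0.0, 1.979]
ft_force: [-0.7, 0.3, -1.4]
opening: 0.583
gripper_force: 62.3
```

```bash
python3 st.py
```

```text
16.75 [ 0.48555 -0.06474  0.10974] [3.1416 0.     1.9793] [-0.72  0.31 -1.42] [ 0.021 -0.046 -0.016] 0.582577737892975 0.863
```

Free running. Continuing.

>>> move_arm(
  steps=[
    [[0, 0, -0.007, 0, 0, -0.4, 0.4], [0, 0, -0.007, 0, 0, -0.4, 0.4], [0, 0, -0.007, 0, 0, -0.4, 0.4], [0, 0, 0, 0, 0, 0, 0.4]],
  ],
)

```text
time: 17.15
eef_pos: [0.4855, -0.0647, 0.1091]
orientation: [-3.142, -0.0, 1.836]
ft_force: [-1.1, 0.2, -1.1]
opening: 0.583
gripper_force: 62.3
```

>>> move_arm(
  steps=[
    [[0, 0, -0.007, 0, 0, -0.4, 0.4], [0, 0, -0.007, 0, 0, -0.4, 0.4], [0, 0, -0.007, 0, 0, -0.4, 0.4], [0, 0, 0, 0, 0, 0, 0.4]],
  ],
)

```text
time: 17.55
eef_pos: [0.4855, -0.0647, 0.1085]
orientation: [-3.142, -0.0, 1.693]
ft_force: [-0.4, 0.2, -1.6]
opening: 0.581
gripper_force: 62.3
```

```bash
python3 st.py
```

```text
17.55 [ 0.48554 -0.06472  0.10846] [-3.1416 -0.      1.6927] [-0.41  0.2  -1.65] [-0.003 -0.064  0.016] 0.5812545956336873 1.15
```

>>> move_arm(
  steps=[
    [[0, 0, -0.007, 0, 0, -0.4, 0.4], [0, 0, -0.007, 0, 0, -0.4, 0.4], [0, 0, -0.007, 0, 0, -0.4, 0.4], [0, 0, 0, 0, 0, 0, 0.4]],
  ],
)

```text
time: 17.95
eef_pos: [0.4856, -0.0647, 0.1078]
orientation: [-3.142, 0.0, 1.549]
ft_force: [0.2, 0.4, -1.1]
opening: 0.584
gripper_force: 62.3
```

```bash
python3 st.py
```

```text
17.95 [ 0.48555 -0.06474  0.10783] [-3.1416  0.      1.549 ] [ 0.19  0.38 -1.09] [-0.017  0.022  0.044] 0.584293595507676 1.294
```

>>> move_arm(
  steps=[
    [[0, 0, -0.007, 0, 0, -0.4, 0.4], [0, 0, -0.007, 0, 0, -0.4, 0.4], [0, 0, 0, 0, 0, 0, 0.4]],
  ],
)

```text
time: 18.25
eef_pos: [0.4856, -0.0648, 0.1074]
orientation: [3.142, -0.0, 1.453]
ft_force: [0.5, 0.7, -0.5]
opening: 0.583
gripper_force: 62.3
```

```bash
python3 st.py
```

```text
18.25 [ 0.48556 -0.06475  0.10742] [ 3.1416 -0.      1.4532] [ 0.55  0.71 -0.53] [-0.065 -0.024 -0.014] 0.5825882014858729 1.389
```

Turned 0.81 rad so far. The stop should come at 0.92–1.22 rad, so I'll use smaller steps.

>>> move_arm(
  steps=[
    [[0, 0, -0.007, 0, 0, -0.4, 0.4], [0, 0, -0.005, 0, 0, -0.3, 0.4], [0, 0, 0, 0, 0, 0, 0.4]],
  ],
)

```text
time: 18.55
eef_pos: [0.4856, -0.0648, 0.1071]
orientation: [3.141, 0.0, 1.37]
ft_force: [-0.6, -0.2, -0.3]
opening: 0.582
gripper_force: 62.4
```

```bash
python3 st.py
```

```text
18.55 [ 0.4856  -0.06483  0.10711] [3.1415e+00 2.0000e-04 1.3695e+00] [-0.57 -0.21 -0.27] [-0.2   -0.072  0.062] 0.5815796634957833 1.473
```

>>> move_arm(
  steps=[
    [[0, 0, -0.007, 0, 0, -0.4, 0.4], [0, 0, 0, 0, 0, 0, 0.4]],
  ],
)

```text
time: 18.75
eef_pos: [0.4856, -0.0649, 0.107]
orientation: [3.141, 0.0, 1.321]
ft_force: [-1.0, -2.2, 1.3]
opening: 0.58
gripper_force: 62.7
```

```bash
python3 st.py
```

```text
18.75 [ 0.48565 -0.06492  0.10699] [3.1413e+00 4.0000e-04 1.3211e+00] [-1.   -2.23  1.31] [-0.434  0.112  0.134] 0.5798587216908062 1.521
```

>>> move_arm(
  steps=[
    [[0, -0.005, -0.003, 0, 0, -0.3, 0.4], [0, 0, 0, 0, 0, 0, 0.4]],
  ],
)

```text
time: 18.95
eef_pos: [0.4857, -0.065, 0.1069]
orientation: [3.141, 0.0, 1.285]
ft_force: [-1.3, -1.4, 2.7]
opening: 0.581
gripper_force: 62.8
```

```bash
python3 st.py
```

```text
18.95 [ 0.48568 -0.065    0.10693] [3.1412e+00 2.0000e-04 1.2854e+00] [-1.29 -1.43  2.67] [-0.381  0.208  0.288] 0.5805794756690795 1.557
```

The moment rises at about 4.3 N m/rad, which matches the rubber ring. Turned 0.98 rad, with z at home height, so this is the home stop at 0.29 N m. I'll relax the wind-up, release and retreat.

>>> move_arm(
  steps=[
    [[0, 0, 0, 0, 0, 0, 0.4], [0, 0, 0, 0, 0, 0.4, 0.4], [0, 0, 0, 0, 0, 0, 0.4], [0, 0, 0, 0, 0, 0, 0.7], [0, 0, 0, 0, 0, 0, 0.9], [0, 0, 0, 0, 0, 0, 0.95], [0, 0, 0.2, 0, 0, 0, 0.95], [0, 0, 0.7, 0, 0, 0, 0.95], [0, 0, 0.9, 0, 0, 0, 0.95], [0, 0, 0.9, 0, 0, 0, 0.95], [-0.5, 0.3, 0.8, 0, 0, 0, 0.95], [-0.8, 0.6, 0.5, 0, 0, 0, 0.95], [-0.8, 0.6, 0, 0, 0, 0, 0.95], [0, 0, 0, 0, 0, 0, 0.95], [0, 0, 0, 0, 0, 0, 0.95]],
  ],
)

```text
time: 20.45
eef_pos: [0.4226, -0.0197, 0.2273]
orientation: [3.14, -0.0, 1.331]
ft_force: [-0.2, -1.1, 0.2]
opening: 0.952
gripper_force: 0.0
```

```bash
python3 - <<'E'
from h import *
s,st=wsnap(); print(st["time"],st["eef_pos"],st["ft_force"].round(2))
S=eyes.snapshot("scene");
cv2.imwrite("pics/e.png",np.hstack([cv2.resize(S["img"][215:335,245:365],(400,400),interpolation=2),s["img"][80:480,240:640]]))
E
```

```text
20.45 [ 0.42255427 -0.01971614  0.22734363] [-0.16 -1.07  0.15]
```

View pics/e.png

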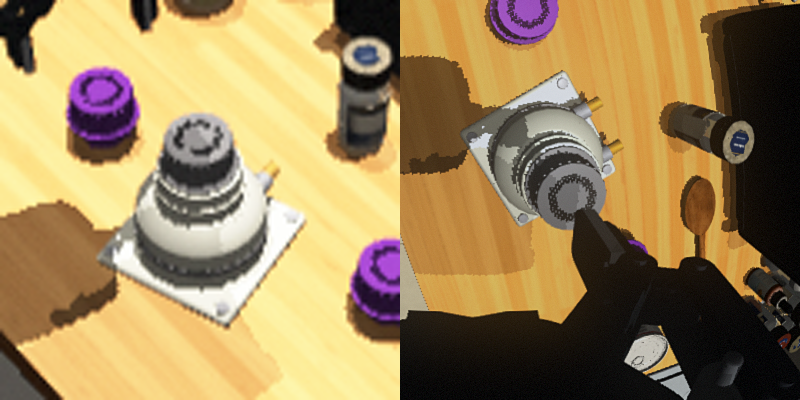

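The scene crop shows the cap seated level on the neck at (200,150), flange against the rim, with the gripper clear and the other things where they were. Handing in.

```bash
python3 -c "
from h import *
print(finish_job())"
```

```text
the job is handed in; nothing more can be done
None
```

The grey cap is screwed home on the filter neck against its stop (0.29 N m), released, and handed in at about 20 s; it started crossed, so I eased it back anticlockwise until the pins dropped in.

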